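# Dock the instrument carrier and load two cleaned rods

### The arm

A 6-joint arm with a two-finger parallel gripper is mounted at the origin on the work surface. World frame = base frame: x ahead of the robot, y to its left, z up, the work surface at z = 0. Lengths are in mm, angles in rad, forces in N, time in s.
With the tool pointing down it reaches from about 375 to 975 mm from the base axis. Payload 3.8 kg.
Tool frame: the origin (TCP) lies on the mounting face of the last link; the fingertips stand env.tip_reach ahead of it and the grasp point (between the pads) lies 155 mm ahead of it (env.tip_reach is the distance from the TCP to the fingertips, in mm); z points along the fingers, y is the direction in which the jaws open and shut (so a half turn about z gives the same grasp; the last joint's range is limited). The gripper opens to 85 mm and grips with 20 to 120 N. Pads are 22 mm wide; open, the fingers measure 114 mm over their backs; the gripper's body (76 mm by 85 mm) begins 54 mm behind the grasp point. The pads swing forward as they close: fully open they stand 13 mm farther back than shut.
Start: joints at [1.189, 0.264, 1.604, -0, 1.274, -0.037], TCP at [228.154, 635.268, 404.68] pointing down, gripper open.
Joint ranges: [-2.63, 2.63], [-0.94, 2.18], [0.31, 2.57], [-1.31, 4.45], [0, 2.66], [-2.55, 2.55]. Speed limits (rad/s): [2.57, 2.57, 3.14, 3.14, 3.14, 3.14].

### API

Orientations are given as [roll, pitch, yaw] about the fixed x, y, z axes, in that order (R = Rz(yaw) Ry(pitch) Rx(roll)).
In Python, from plant import env gives the robot as it stands.
- The arm moves only by the tool move_arm, never from a script. Its argument "motion" is one flat list of numbers, 7 for each row, row after row: the shift along the tool's x, y, z in mm, then the turn, a rotation vector about the tool's x, y, z in degrees, then the opening, from 0 (shut) to 1 (fully open). A call has 1 to 8 rows; each row is the pose to reach, as a shift and turn from the pose measured when the call began, along the tool's axes at that moment; what a row does not reach only later rows make up. A row lasts 1/10 s, in which the tool goes at most 50 mm and 8.59 degrees, less where a joint would pass 70% of its speed; a pose out of reach is approached as far as the arm can. A call with a gripper value outside its range is refused whole. The fingers move at their own pace and stop on an object; "newtons" is the grip in N (left out, the last holds). Time passes only in rows, so rows that repeat a pose let the fingers close. It gives the time, the measured TCP pose, the force and the opening at its end, in the units of the state.
- env.get_obs(): the state, without advancing time (a new reading comes with each control period).
- env.capture(name): name is "scene" or "top" or "wrist"; returns the picture (480x640x3 uint8, red, green, blue); there is no depth.
- env.camera_model(name): a dict with "vertical_fov" (degrees; the focal length in pixels is half the picture's height over the tangent of half this angle, whatever the lens; pixels are square), "cx", "cy" (the principal point, pixels), "dist_coeffs" ([k1, k2, p1, p2, k3] as OpenCV has them; the pictures are not rectified), "world_to_cam" (4x4, takes a point from world to camera coordinates). Camera axes: x right, y down, z forward; pixel columns grow to the right and rows downward; lengths in mm; the calibration is good to about 2 mm. A picture is of the moment at which its call begins: read the wrist's pose just before it. camera_model takes no time and is no camera call; for the wrist camera it gives the pose at the moment of the call.
- env.sign_off(): hands the job in, once; it reports no verdict.
The state is a dict: "t": time; "qpos": joint angles; "dq": joint speeds; "joint_torque": joint torques, N m; "tool_pos": TCP position; "tcp_rot": TCP orientation; "force": force on the tool from outside, world axes, zero at the start; "wrist_torque": the same for the moment, N m; "gripper_width": finger opening in mm.
Only numpy, scipy, OpenCV 4.12 (cv2) and the standard library are available. Lean on these libraries where they do the work, as an engineer would, in place of code of your own. Each camera call takes 0.05 s, during which the arm holds its last target. There are 200 camera calls.

### The job

Dock the white instrument carrier on the grey washer base so that both black pegs come up through its two holes and it sits flush and fully home (either way round); keep it upright and lower it gently, without dropping or slamming it. Then move the two steel rods from the drain rack into the carrier, tip down and all the way in, the blue-headed rod in the blue tube and the yellow-headed rod in the yellow tube. Leave the detergent bottle, the bowl and the beaker where they are.

Things in the scene. Friction and masses are not known exactly. Their poses are not given: they have to be found in the camera images.
- base: Grey washer base, a fixed box 200 x 130 mm, 40 mm tall, with a steel deck; origin at the centre of its underside, x along its long side, z up. Two black upright pegs, 14 mm in diameter, stand on the deck at x = -55 and +55 mm (y = 0), rising 30 mm above it; their top 10 mm tapers to 7 mm. Place and yaw vary.
- base_deck (a point): Centre of the base's deck, midway between the feet of the pegs, 40 mm above the table: where the carrier's origin belongs. Axes as the base.
- carrier: White instrument carrier, loose, about 0.4 kg: foot plate 150 x 100 x 14 mm with two through holes, 17 mm in diameter, at x = -55 and +55 mm (y = 0); upright blue tube at y = +31 mm, yellow tube at y = -31 mm; handle over the middle. Origin at the centre of the plate's underside, x along its long side and the handle bar, z up. Starts standing on the table.
- carrier_grip (a point): Middle of the carrier's black handle bar, 106 mm above the carrier's underside. The bar runs along the carrier's x, 90 mm long, 16 mm wide (y), 24 mm high, on two steel posts at x = -36 and +36 mm; grip it from above across its width. Nothing else of the empty carrier is higher than 69 mm above its underside.
- tube_blue (a point): Centre of the mouth of the carrier's blue tube, 69 mm above the carrier's underside. Bore 17 mm in diameter, flared to 26 mm over the top 10 mm (outside 25 mm, flared to 34 mm); floor 55 mm below the mouth. Axes as the carrier.
- tube_yellow (a point): Centre of the mouth of the carrier's yellow tube; same sizes as the blue one.
- rack: Light grey drain rack, a fixed block 150 x 75 mm, 50 mm tall, with two upright holes 15 mm in diameter, 40 mm deep, at x = -42 and +42 mm (y = 0), one rod in each (either rod in either hole). Origin at the centre of its underside, x along its long side, z up.
- rod_blue: Steel rod with a blue plastic head, 150 mm long, 0.09 kg: shaft 12 mm in diameter and 110 mm long with a chamfered tip, then a cylindrical head 26 mm in diameter and 40 mm long. Origin at the tip, z along the rod towards the head. It starts upright in the rack, tip 10 mm above the table.
- rod_blue_head (a point): Middle of the blue head, on the rod's axis 130 mm from the tip: where to grip, from above, 26 mm wide. The head reaches 20 mm above and below it.
- rod_yellow: Steel rod with a yellow plastic head, otherwise as the blue-headed rod.
- rod_yellow_head (a point): Middle of the yellow head, on the rod's axis 130 mm from the tip.
- detergent: White detergent bottle, 72 mm in diameter, 190 mm tall, loose bystander; origin at the centre of its underside.
- bowl: Steel bowl, 120 mm across, 50 mm tall, loose bystander; origin at the centre of its underside.
- beaker: Blue plastic beaker, 80 mm across, 100 mm tall, loose bystander; origin at the centre of its underside.
Not all that is in view belongs to the job. What is shaped like the rod_blue but red is not meant.

How it is judged:
By the outcome, as a careful person would: the job done as asked, in the order asked, and still so for the second after the job is handed in, with the robot touching nothing.
It also fails if it takes over 67 s, if anything falls off the work surface, if the arm or the gripper's body presses on something with over 40 N, if the wrist force passes 120 N, or if a joint passes its speed limit or range.

## Working session

There is one attempt and no reset: what is moved stays moved. The work goes in short steps, Python scripts to look and compute and a tool call to move; the robot and the scene stay as the last step left them, time stands still between calls to the robot, and variables do not carry over. Pictures are saved under pics/ and viewed, about 8 in all and at most 12, crops included, and the job is handed in when it is done.

Besides the shell and the picture viewer there is one more tool, called by a JSON object that holds its "op" and its "data", one argument or row to a line. move_arm: Moves the arm, as the interface text tells. Its arguments: {"type":"object","properties":{"motion":{"type":"array"},"newtons":{"type":"number"}},"required":["motion"]}

```bash
mkdir -p pics; ls
python3 - <<'E'
from plant import env
import cv2
print(env.get_obs(), env.tip_reach)
for n in ("scene","top","wrist"):
    m=env.camera_model(n); print(n,m)
    cv2.imwrite(f"pics/{n}0.png",cv2.cvtColor(env.capture(n),cv2.COLOR_RGB2BGR))
E
```

```text
pics
{'t': 0.0, 'qpos': array([ 1.18909067e+00,  2.64751157e-01,  1.60537033e+00, -4.81880349e-05,
        1.27367650e+00, -3.69010263e-02]), 'dq': array([ 0.00096157, -0.0017506 , -0.0008743 ,  0.00134842,  0.00072908,
        0.00099968]), 'joint_torque': array([-2.21839880e-03, -5.15114951e+01, -3.67305815e+01,  5.96422137e-05,
        1.27367018e-02, -1.87550967e-05]), 'tool_pos': array([228.04225699, 634.95215856, 403.3649151 ]), 'tcp_rot': array([-3.13938712e+00, -3.53466104e-05,  2.79680214e+00]), 'force': array([ 0.75146408,  0.02452254, -0.06816258]), 'wrist_torque': array([-0.0032804 ,  0.00424979, -0.04005593]), 'gripper_width': 85.8234369499179} 173.4
scene {'vertical_fov': 57.12164760080808, 'cx': 317.74102956748067, 'cy': 246.99318348979554, 'dist_coeffs': array([-0.01817627,  0.        ,  0.        ,  0.        ,  0.        ]), 'world_to_cam': array([[ 8.52989772e-01,  5.21804888e-01, -1.13184563e-02,
        -4.88028279e+02],
       [ 3.02474138e-01, -5.11892113e-01, -8.04037226e-01,
        -1.01544667e+02],
       [-4.25344383e-01,  6.82411990e-01, -5.94471220e-01,

[... 492 characters left out ...]
23726016e-02, -1.40191343e-03, -9.98626630e-01,
         1.74968142e+03],
       [ 0.00000000e+00,  0.00000000e+00,  0.00000000e+00,
         1.00000000e+00]])}
wrist {'vertical_fov': 71.01982315920822, 'cx': 323.23261423875744, 'cy': 241.1882699595263, 'dist_coeffs': array([-0.03034939,  0.        ,  0.        ,  0.        ,  0.        ]), 'world_to_cam': array([[ 3.37741912e-01,  9.41236689e-01, -1.97385610e-03,
        -6.73592235e+02],
       [ 8.92190073e-01, -3.19473083e-01,  3.19270767e-01,
        -4.20922816e+01],
       [ 2.99878766e-01, -1.09592174e-01, -9.47661480e-01,
         3.81514816e+02],
       [ 0.00000000e+00,  0.00000000e+00,  0.00000000e+00,
         1.00000000e+00]])}
```

View pics/top0.png

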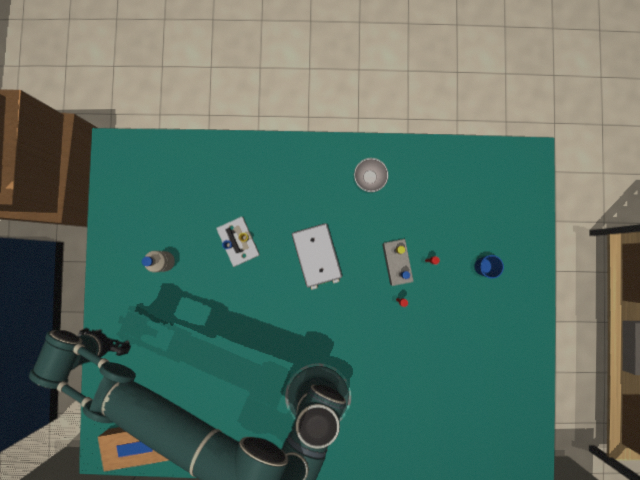

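View pics/scene0.png

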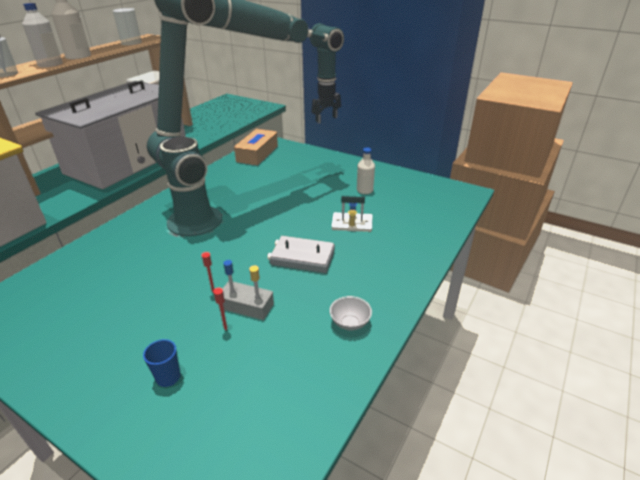

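The top view shows the carrier near (238,241), the base near (317,256) with pegs at about (312,240) and (321,270), and the rack near (398,262). Red distractor rods stand at (434,260) and (403,301). I'll enlarge that area.

Run:
```python
import cv2
im=cv2.imread("pics/top0.png")[205:315,205:450]
# 245x110
cv2.imwrite("pics/c1.png",cv2.resize(im[:, :145],None,fx=5.5,fy=5.5,interpolation=cv2.INTER_CUBIC))
```

```text
(no output)
```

View pics/c1.png

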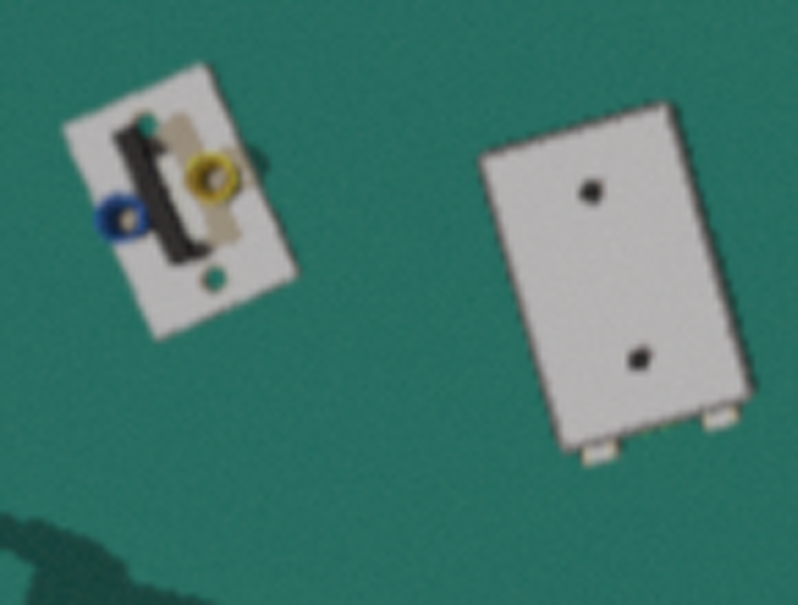

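```bash
cat > h.py <<'E'
from plant import env
import numpy as np, cv2
from scipy.spatial.transform import Rotation as R
def model(n):
    m=env.camera_model(n); f=240/np.tan(np.radians(m["vertical_fov"]/2))
    return np.array([[f,0,m["cx"]],[0,f,m["cy"]],[0,0,1]]),m["dist_coeffs"],m["world_to_cam"]
def ray(n,px,z,mod=None):
    """pixels -> world points on plane z"""
    K,d,T=mod or model(n)
    u=cv2.undistortPoints(np.array(px,float).reshape(-1,1,2),K,d)[:,0]
    v=np.c_[u,np.ones(len(u))]@T[:3,:3]; c=-T[:3,:3].T@T[:3,3]
    return c+v*((z-c[2])/v[:,2])[:,None]
def proj(n,p,mod=None):
    K,d,T=mod or model(n)
    return cv2.projectPoints(np.array(p,float).reshape(-1,1,3),cv2.Rodrigues(T[:3,:3])[0],T[:3,3],K,d)[0][:,0]
def delta(xyz,jaw):
    """tool-frame shift (mm) and rotvec (deg) to bring GRASP point to xyz, pointing down, jaw axis at angle jaw (rad, mod pi)"""
    o=env.get_obs(); A=R.from_euler("xyz",o["tcp_rot"])
    best=None
    for k in (-2,-1,0,1,2):
        y=np.array([np.cos(jaw+k*np.pi),np.sin(jaw+k*np.pi),0]); z=np.array([0,0,-1.]); 
        B=R.from_matrix(np.c_[np.cross(y,z),y,z]); r=(A.inv()*B).as_rotvec(degrees=True)
        if best is None or np.linalg.norm(r)<np.linalg.norm(best): best=r
    t=np.array(xyz)+[0,0,155]
    return np.round(A.inv().apply(t-o["tool_pos"]),1),np.round(best,2)
def snap(n,f,crop=None,s=1):
    mod=model(n); im=cv2.cvtColor(env.capture(n),cv2.COLOR_RGB2BGR)
    if crop: x0,y0,x1,y1=crop; im=im[y0:y1,x0:x1]
    cv2.imwrite("pics/"+f,cv2.resize(im,None,fx=s,fy=s,interpolation=cv2.INTER_CUBIC)); return mod
E
python3 - <<'E'
from h import *
c=lambda l:(np.array(l)+.5)/5.5-.5+205
t=lambda l,z:ray("top",c(l),z)[:,:2]
ang=lambda p,q:np.degrees(np.arctan2(*(q-p)[::-1]))
P=t([(205,62),(65,127),(157,340),(300,272)],14);print("carrier",P.mean(0),ang(P[3],P[0]),ang(P[2],P[1]))
H=t([(147,124),(214,278)],14);print("holes",H.mean(0),ang(H[1],H[0]))
T=t([(122,217),(213,178)],69);print("tubes",T,T.mean(0),ang(T[1],T[0])-90)
D=t([(670,102),(480,156),(565,450),(752,396)],40);print("base",D.mean(0),ang(D[3],D[0]),ang(D[2],D[1]))
G=t([(590,190),(640,357)],70);print("pegs",G.mean(0),ang(G[1],G[0]),np.linalg.norm(G[0]-G[1]))
print("rods y,b",ray("top",[(401,249),(406,274)],160)); print("red",ray("top",[(434,260),(403,301)],130))
cg=(P.mean(0)+T.mean(0))/2; a=np.radians((ang(P[3],P[0])+ang(P[2],P[1]))/2)
print(cg,np.degrees(a), delta([*cg,200],a+np.pi/2))
E
```

```text
carrier [544.08103981 295.84995599] 25.841074918013078 25.035812245634123
holes [543.50517965 296.59957813] 25.103159529498424
tubes [[530.64578323 323.73913978]
 [556.23323554 267.31835971]] [543.43950939 295.52874975] 24.394821386234398
base [500.60580105  13.46894609] 16.660742545698323 17.392124591722006
pegs [501.60860065  14.34530192] 17.840725132662783 108.81548244009774
rods y,b [[ 523.06978136 -261.77518855  160.        ]
 [ 442.06105933 -279.08595808  160.        ]]
red [[ 489.4868097  -377.04454569  130.        ]
 [ 352.12529386 -275.45172272  130.        ]]
[543.7602746  295.68935287] 25.4384435818236 (array([-411.8, -212.6,   49. ]), array([-1.000e-01, -4.000e-02, -4.519e+01]))
```

{"op": "move_arm", "data": {
  "motion": [-412, -213, 20, 0, 0, -45.2, 1, -412, -213, 20, 0, 0, -45.2, 1, -412, -213, 20, 0, 0, -45.2, 1, -412, -213, 20, 0, 0, -45.2, 1, -412, -213, 20, 0, 0, -45.2, 1, -412, -213, 20, 0, 0, -45.2, 1, -412, -213, 20, 0, 0, -45.2, 1, -412, -213, 20, 0, 0, -45.2, 1],
  "newtons": 60
}}

```text
t: 0.95
tool_pos: [496.3, 345.8, 386.9]
tcp_rot: [-3.14, -0.002, -2.697]
force: [1.4, -0.3, -0.2]
gripper_width: 85.5
```

Run:
```python
from h import *
print(env.get_obs()["tool_pos"],delta([543.7,295.7,190],np.radians(25.2+90)))
```

```text
[496.3134669  345.77053253 386.85936239] (array([-21.3, -65.5,  41.9]), array([-0.07, -0.09,  0.25]))
```

{"op": "move_arm", "data": {
  "motion": [-21, -65, 42, 0, 0, 0.2, 1, -21, -65, 42, 0, 0, 0.2, 1, -21, -65, 42, 0, 0, 0.2, 1, -21, -65, 42, 0, 0, 0.2, 1]
}}

```text
t: 1.35
tool_pos: [543.2, 295.4, 343.9]
tcp_rot: [-3.141, -0.004, -2.703]
force: [-0.2, 0.8, 0.5]
gripper_width: 85.3
```

Run:
```python
from h import *
print(delta([543.7,295.7,106],np.radians(25.2+90)))
m=snap("wrist","w1.png")
c,s=np.cos(np.radians(25.2)),np.sin(np.radians(25.2))
w=lambda x,y,z:[543.7+c*x-s*y,295.7+s*x+c*y,z]
P=[w(*q) for q in [(-45,8,118),(45,8,118),(45,-8,118),(-45,-8,118),(0,31,69),(0,-31,69),(75,50,14),(75,-50,14),(-75,-50,14),(-75,50,14)]]
print(np.round(proj("wrist",P,m),0).tolist())
```

```text
(array([-0.9,  0.1, 82.9]), array([-0.04, -0.21, -0.05]))
[[338.0, 197.0], [336.0, 329.0], [312.0, 329.0], [310.0, 197.0], [364.0, 243.0], [284.0, 243.0], [374.0, 296.0], [274.0, 296.0], [266.0, 139.0], [382.0, 139.0]]
```

View pics/w1.png

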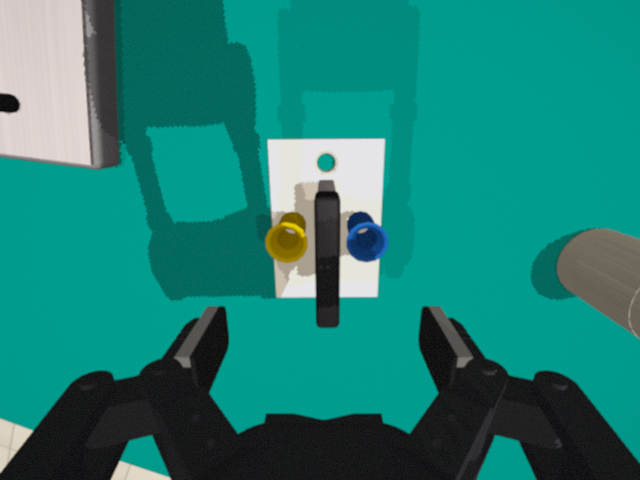

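The bar runs from (327,192) to (327,327) and the tubes are at (286,241) and (366,241). That is within 2 px of the prediction, about +1.5 mm in tool y. Now I'll descend and grip.

{"op": "move_arm", "data": {
  "motion": [0, 1.5, 40, 0, 0, 0, 1, 0, 1.5, 70, 0, 0, 0, 1, 0, 1.5, 83, 0, 0, 0, 1, 0, 1.5, 83, 0, 0, 0, 0, 0, 1.5, 83, 0, 0, 0, 0, 0, 1.5, 83, 0, 0, 0, 0, 0, 1.5, 83, 0, 0, 0, 0, 0, 1.5, 83, 0, 0, 0, 0],
  "newtons": 60
}}

```text
t: 2.2
tool_pos: [543.0, 297.8, 263.8]
tcp_rot: [-3.141, 0.001, -2.701]
force: [1.2, 0.8, -3.0]
gripper_width: 14.7
```

Run:
```python
from h import *
o=env.get_obs();print(o["tool_pos"],o["force"],o["gripper_width"],delta([501.1,13.9,220],np.radians(17.2+90)))
```

```text
[542.95609827 297.78161977 263.76186308] [ 1.15647678  0.7531229  -2.96675809] 14.661676358182628 (array([ 158.8, -239. , -111.2]), array([-0.04,  0.06,  8.03]))
```

{"op": "move_arm", "data": {
  "motion": [0, 0, -20, 0, 0, 0, 0, 0, 0, -60, 0, 0, 0, 0, 10, -15, -100, 0, 0, 1, 0, 32, -48, -111, 0, 0, 2, 0, 58, -88, -111, 0, 0, 4, 0, 85, -128, -111, 0, 0, 6, 0, 112, -168, -111, 0, 0, 8, 0, 138, -208, -111, 0, 0, 8, 0]
}}

```text
t: 3.0
tool_pos: [505.2, 49.0, 373.9]
tcp_rot: [-3.141, -0.001, -2.841]
force: [1.2, 0.2, -4.7]
gripper_width: 15.0
```

Run:
```python
from h import *
o=env.get_obs();print(o["tool_pos"],o["force"],o["gripper_width"],delta([501.1,13.9,205],np.radians(17.2+90)))
```

```text
[505.2398222   49.03802014 373.87297142] [ 1.19487913  0.18399404 -4.66323328] 15.021349799625305 (array([ 14.3, -32.3,  13.9]), array([-0.01, -0.03,  0.01]))
```

{"op": "move_arm", "data": {
  "motion": [14, -32, 14, 0, 0, 0, 0, 14, -32, 14, 0, 0, 0, 0, 14, -32, 14, 0, 0, 0, 0, 14, -32, 14, 0, 0, 0, 0]
}}

```text
t: 3.4
tool_pos: [501.2, 14.7, 359.7]
tcp_rot: [3.141, -0.001, -2.841]
force: [0.7, -0.4, -6.3]
gripper_width: 14.9
```

Run:
```python
from h import *
o=env.get_obs();print(o["tool_pos"],o["tcp_rot"],delta([501.1,13.9,205],np.radians(17.2+90)))
m=snap("wrist","w2.png")
def W(x0,y0,a):
  c,s=np.cos(np.radians(a)),np.sin(np.radians(a)); return lambda x,y,z:[x0+c*x-s*y,y0+s*x+c*y,z]
w=W(501.1,13.9,17.2)
P=[w(*q) for q in [(-100,-65,40),(-100,65,40),(100,65,40),(100,-65,40),(-55,0,40),(-55,0,70),(55,0,70)]]
print("base",np.round(proj("wrist",P,m),0).tolist())
x,y=o["tool_pos"][:2]; a=np.degrees(o["tcp_rot"][2])+180; w=W(x,y,a); z=o["tool_pos"][2]-155-108.8
P=[w(a_,b,z+h) for a_,b,h in [(-75,-50,14),(-75,50,14),(75,50,14),(75,-50,14),(-55,0,14),(55,0,14),(0,31,69),(0,-31,69)]]
print("car",np.round(proj("wrist",P,m),0).tolist(),a,z)
```

```text
[501.24348633  14.70461253 359.69081561] [ 3.14117896e+00 -7.42218396e-04 -2.84131735e+00] (array([ 0.4, -0.7, -0.3]), array([ 0.02, -0.04,  0.  ]))
base [[242.0, 105.0], [403.0, 105.0], [388.0, 322.0], [257.0, 322.0], [323.0, 162.0], [322.0, 166.0], [323.0, 296.0]]
car [[244.0, 141.0], [403.0, 141.0], [388.0, 343.0], [259.0, 343.0], [323.0, 173.0], [323.0, 321.0], [381.0, 288.0], [267.0, 288.0]] 17.204507370063226 95.89081561258207
```

View pics/w2.png

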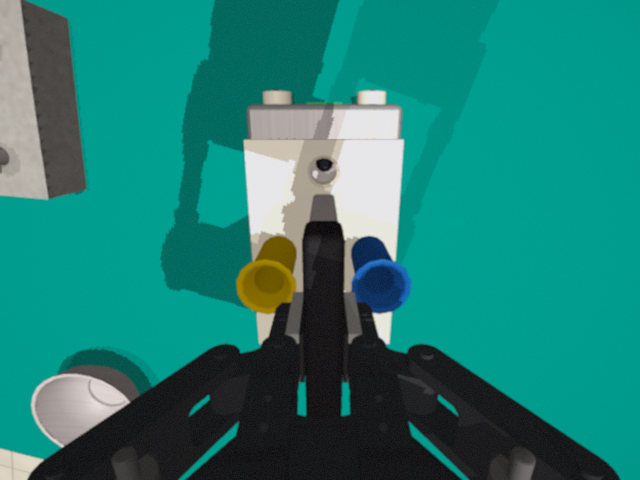

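The carrier hole is at about (323,170) with the peg visible through it near (323,164). I'll enlarge the hole.

Run:
```python
import cv2
im=cv2.imread("pics/w2.png")[85:195,235:415]
cv2.imwrite("pics/c2.png",cv2.resize(im,None,fx=4.4,fy=4.4,interpolation=cv2.INTER_CUBIC))
```

```text
(no output)
```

View pics/c2.png

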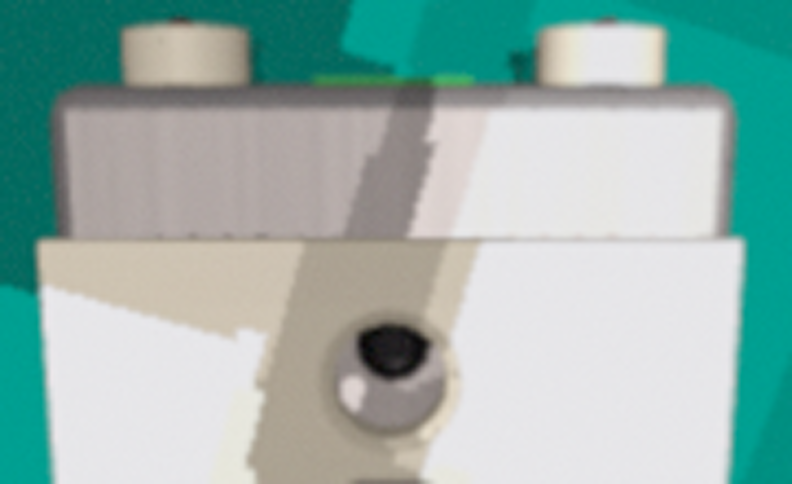

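Run:
```python
from h import *
f=lambda u,v:((u+.5)/4.4-.5+235,(v+.5)/4.4-.5+85)
o=env.get_obs(); A=R.from_euler("xyz",o["tcp_rot"])
h=ray("wrist",[f(392,379)],109.9)[0]; p=ray("wrist",[f(392.5,362)],70)[0]; q=ray("wrist",[f(391,385)],95.9)[0]
print(h,q,p,A.inv().apply(p-h),A.inv().apply(p-q))
c,s=np.cos(.3002),np.sin(.3002); print("base centre from peg",p[:2]+55*np.array([c,s]), "carrier centre",h[:2]+55*np.array([c,s]))
e=ray("wrist",[f(75,90),f(720,90)],40);g=ray("wrist",[f(40,240),f(743,240)],109.9)
for k in(e,g):print(np.degrees(np.arctan2(*(k[1]-k[0])[1::-1])), k.mean(0)[:2]+ (100 if k is e else 75)*np.array([c,s]))
```

```text
[447.79644352  -1.54525562 109.9       ] [450.30762635  -0.90467286  95.9       ] [449.49862437  -0.86074894  70.        ] [-1.84097316  0.14286983 39.89945332] [ 0.75153709  0.27811154 25.90027528]
base centre from peg [502.03887949  15.40337081] carrier centre [500.33669864  14.71886413]
107.27923003644167 [500.834573    15.96900151]
107.27239924487814 [500.61407331  14.69891676]
```

{"op": "move_arm", "data": {
  "motion": [-1.2, 0.3, 8, 0, 0, 0, 0, -1.2, 0.3, 16, 0, 0, 0, 0, -1.2, 0.3, 22, 0, 0, 0, 0, -1.2, 0.3, 27, 0, 0, 0, 0, -1.2, 0.3, 31, 0, 0, 0, 0, -1.2, 0.3, 35, 0, 0, 0, 0, -1.2, 0.3, 39, 0, 0, 0, 0, -1.2, 0.3, 40, 0, 0, 0, 0]
}}

```text
t: 4.25
tool_pos: [502.1, 15.6, 319.3]
tcp_rot: [3.141, -0.002, -2.841]
force: [-1.2, -0.5, -4.4]
gripper_width: 14.9
```

Run:
```python
from h import *
o=env.get_obs();print(o["tool_pos"],o["tcp_rot"],o["force"],o["wrist_torque"],o["gripper_width"])
m=snap("wrist","w3.png",(235,85,415,195),4.4)
```

```text
[502.13382037  15.62153636 319.2713349 ] [ 3.14110090e+00 -1.70226134e-03 -2.84052547e+00] [-1.1811415  -0.46513225 -4.3504699 ] [-0.18238609  0.42125535 -0.03423159] 14.909841011816512
```

View pics/w3.png

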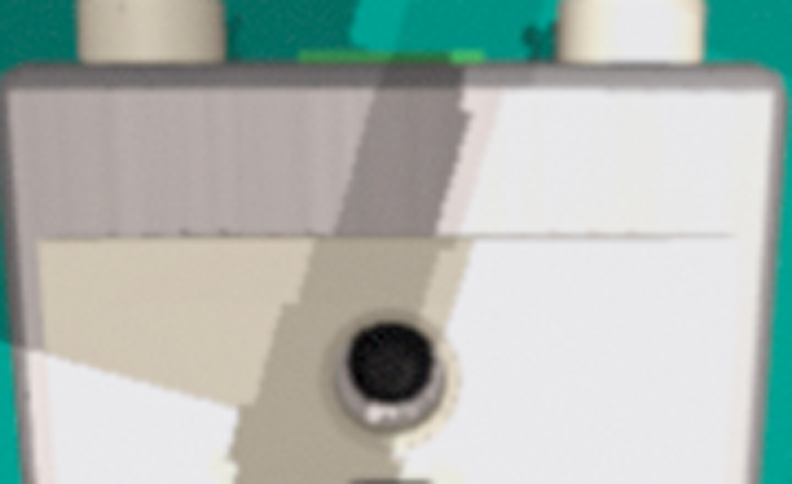

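The peg is inside the hole and well centred, and the force is only the carrier's weight. I'll continue down slowly.

{"op": "move_arm", "data": {
  "motion": [0, 0, 3, 0, 0, 0, 0, 0, 0, 6, 0, 0, 0, 0, 0, 0, 9, 0, 0, 0, 0, 0, 0, 11, 0, 0, 0, 0, 0, 0, 13, 0, 0, 0, 0, 0, 0, 14, 0, 0, 0, 0, 0, 0, 15, 0, 0, 0, 0, 0, 0, 15, 0, 0, 0, 0]
}}

```text
t: 5.1
tool_pos: [502.1, 15.6, 304.2]
tcp_rot: [3.141, -0.002, -2.841]
force: [-1.9, -0.4, -5.9]
gripper_width: 15.0
```

{"op": "move_arm", "data": {
  "motion": [0, 0, 0.6, 0, 0, 0, 0, 0, 0, 1.2, 0, 0, 0, 0, 0, 0, 1.8, 0, 0, 0, 0, 0, 0, 2.2, 0, 0, 0, 0]
}}

```text
t: 5.5
tool_pos: [501.9, 15.6, 303.8]
tcp_rot: [3.141, -0.003, -2.84]
force: [-9.2, -0.9, 9.7]
gripper_width: 14.9
```

{"op": "move_arm", "data": {
  "motion": [0, 0, 0, 0, 0, 0, 1, 0, 0, 0, 0, 0, 0, 1, 0, 0, 0, 0, 0, 0, 1, 0, 0, 0, 0, 0, 0, 1, 0, 0, -15, 0, 0, 0, 1, 0, 0, -50, 0, 0, 0, 1, 0, 0, -90, 0, 0, 0, 1, 0, 0, -90, 0, 0, 0, 1]
}}

```text
t: 6.3
tool_pos: [504.5, 15.6, 400.4]
tcp_rot: [-3.139, 0.009, -2.84]
force: [1.2, -0.0, 0.8]
gripper_width: 85.6
```

Run:
```python
from h import *
o=env.get_obs();print(o["tool_pos"],o["force"],o["gripper_width"])
m=snap("wrist","w4.png")
def W(x0,y0,a):
  c,s=np.cos(np.radians(a)),np.sin(np.radians(a)); return lambda x,y,z:[x0+c*x-s*y,y0+s*x+c*y,z]
w=W(502.1,15.5,17.2)
P=[w(*q) for q in [(0,31,109),(0,-31,109),(-75,-50,54),(-75,50,54),(-55,0,54),(-55,0,70)]]
print("car",np.round(proj("wrist",P,m),0).tolist())
# yellow rod at (523,-262), blue (442,-279); rack x dir
print(np.degrees(np.arctan2(-261.8+279.1,523.1-442.1)))
```

```text
[504.52201593  15.60890751 400.36758995] [ 1.20234695 -0.02886771  0.82337409] 85.61243855068172
car [[364.0, 229.0], [287.0, 229.0], [270.0, 130.0], [381.0, 131.0], [325.0, 153.0], [325.0, 155.0]]
12.056105743293061
```

View pics/w4.png

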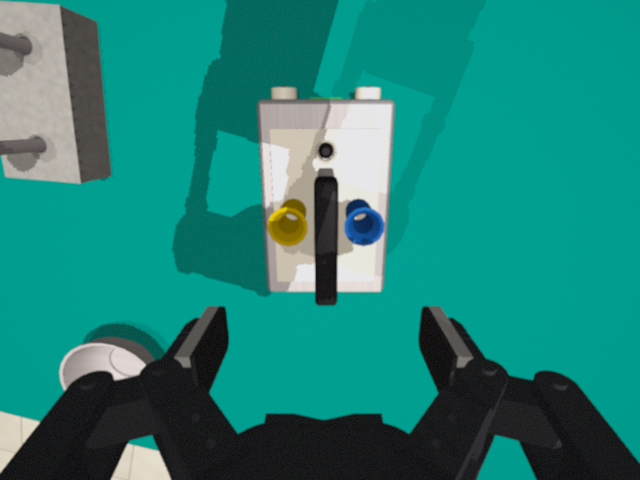

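The carrier sits docked on the base: tubes at (287,226) and (363,226), the peg concentric in its hole at (326,151). Next is the blue rod.

Run:
```python
from h import *
print(env.get_obs()["qpos"])
d=delta([442,-279,230],np.radians(17.2)); print(d)
T=ray("wrist",[(287,226),(363,226)],109); print(T,T.mean(0))
```

```text
[-1.83897598e-02 -5.99423233e-02  1.97227244e+00 -1.55143827e-04
  1.22394586e+00 -1.89028388e+00]
(array([ 146.3, -263. ,   12.4]), array([ -0.31,   0.14, -89.95]))
[[506.35010768 -14.72400086 109.        ]
 [488.26690151  43.32771751 109.        ]] [497.30850459  14.30185833 109.        ]
```

{"op": "move_arm", "data": {
  "motion": [146, -263, 0, 0, 0, 90, 0.65, 146, -263, 0, 0, 0, 90, 0.65, 146, -263, 0, 0, 0, 90, 0.65, 146, -263, 0, 0, 0, 90, 0.65, 146, -263, 0, 0, 0, 90, 0.65, 146, -263, 0, 0, 0, 90, 0.65, 146, -263, 0, 0, 0, 90, 0.65, 146, -263, 0, 0, 0, 90, 0.65]
}}

```text
t: 7.15
tool_pos: [441.2, -280.7, 395.6]
tcp_rot: [3.139, -0.001, 2.233]
force: [-0.4, 0.7, 0.4]
gripper_width: 55.6
```

Run:
```python
from h import *
print(env.get_obs()["qpos"],env.get_obs()["gripper_width"])
d=delta([442,-279,230],np.radians(17.2)); print(d)
```

```text
[-0.61516679 -0.01885759  1.93657594  0.00312538  1.22391699 -1.27806831] 55.55276076729472
(array([ 0.8,  1.6, 10.6]), array([ 0.15, -0.08, 20.72]))
```

{"op": "move_arm", "data": {
  "motion": [1, 1.5, 10, 0, 0, 20.7, 0.65, 1, 1.5, 10, 0, 0, 20.7, 0.65, 1, 1.5, 10, 0, 0, 20.7, 0.65, 1, 1.5, 10, 0, 0, 20.7, 0.65]
}}

```text
t: 7.55
tool_pos: [441.5, -278.8, 383.9]
tcp_rot: [3.141, -0.004, 1.871]
force: [-0.9, 0.6, 0.3]
gripper_width: 55.8
```

Run:
```python
from h import *
d=delta([442,-279,230],np.radians(17.2)); print(d)
m=snap("wrist","w5.png"); np.save("m5.npy",np.array(m,dtype=object),allow_pickle=True)
print(np.round(proj("wrist",[[442,-279,160],[523,-262,160],[442,-279,50],[523,-262,50]],m)).tolist())
```

```text
(array([-0.4,  0.4, -1.1]), array([ 0.05, -0.22,  0.01]))
[[324.0, 268.0], [453.0, 279.0], [324.0, 222.0], [411.0, 230.0]]
```

View pics/w5.png

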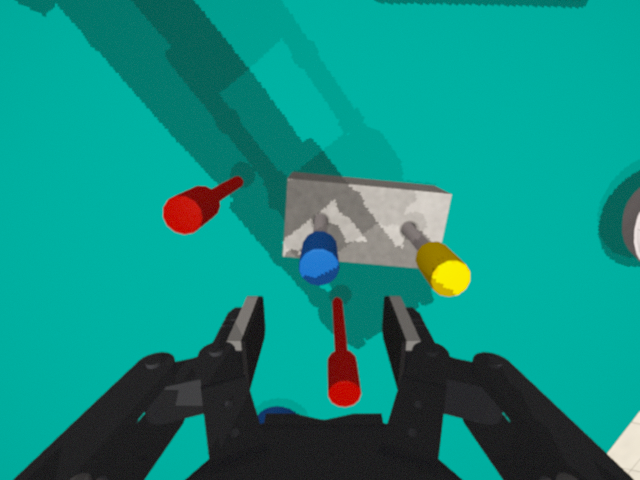

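Run:
```python
from h import *
m=tuple(np.load("m5.npy",allow_pickle=True)); m=[np.array(k,float) for k in m]
h=ray("wrist",[(319.5,265.5),(451,278)],160,m);print("heads",h)
print("hole",ray("wrist",[(320,220),(407,229)],50,m))
print("red base",ray("wrist",[(240,182),(338,298)],0,m),"red head150",ray("wrist",[(184,213),(344,391)],150,m))
print(delta([*h[0,:2],140],np.radians(17.2)))
```

```text
heads [[ 438.92687184 -278.15263541  160.        ]
 [ 521.27451913 -261.71441716  160.        ]]
hole [[ 438.27841181 -278.07625337   50.        ]
 [ 519.31647951 -262.11777708   50.        ]]
red base [[ 349.27547136 -276.2248241     0.        ]
 [ 489.80024724 -375.18628433    0.        ]] red head150 [[ 348.62417356 -273.3889808   150.        ]
 [ 487.84318003 -374.92115894  150.        ]]
(array([ 1.1, -2.4, 89.2]), array([ 0.06, -0.2 ,  0.11]))
```

The blue head is at (319,265) and the yellow at (451,278). The red rods stand 90 mm or more away, so I can descend onto blue.

{"op": "move_arm", "data": {
  "motion": [1, -2.5, 40, 0, 0, 0, 0.65, 1, -2.5, 75, 0, 0, 0, 0.65, 1, -2.5, 90, 0, 0, 0, 0.65, 1, -2.5, 91, 0, 0, 0, 0.65, 1, -2.5, 91, 0, 0, 0, 0, 1, -2.5, 91, 0, 0, 0, 0, 1, -2.5, 91, 0, 0, 0, 0, 1, -2.5, 91, 0, 0, 0, 0],
  "newtons": 50
}}

```text
t: 8.4
tool_pos: [439.7, -278.9, 295.4]
tcp_rot: [3.138, -0.0, 1.873]
force: [-0.3, 1.1, 5.8]
gripper_width: 24.8
```

{"op": "move_arm", "data": {
  "motion": [0, 0, 0, 0, 0, 0, 0, 0, 0, -20, 0, 0, 0, 0, 0, 0, -50, 0, 0, 0, 0, 0, 0, -90, 0, 0, 0, 0, 0, 0, -130, 0, 0, 0, 0, 0, 0, -165, 0, 0, 0, 0, 0, 0, -165, 0, 0, 0, 0]
}}

```text
t: 9.1
tool_pos: [440.3, -279.8, 467.1]
tcp_rot: [3.131, 0.009, 1.873]
force: [0.2, -0.6, -0.5]
gripper_width: 24.6
```

Run:
```python
from h import *
print(env.get_obs()["gripper_width"])
c,s=np.cos(.3002),np.sin(.3002)
print(delta([501.5-31*s,15.2+31*c,305],.3002))
```

```text
24.600101776164447
(array([294.4, 146.3,   6. ]), array([0.6 , 0.5 , 0.12]))
```

{"op": "move_arm", "data": {
  "motion": [40, 20, 3, 0, 0, 0, 0, 80, 40, 6, 0, 0, 0, 0, 124, 62, 6, 0, 0, 0, 0, 168, 84, 6, 0, 0, 0, 0, 212, 106, 6, 0, 0, 0, 0, 254, 126, 6, 0, 0, 0, 0, 285, 141, 6, 0, 0, 0, 0, 294, 146, 6, 0, 0, 0, 0]
}}

```text
t: 9.9
tool_pos: [491.8, 47.3, 458.6]
tcp_rot: [3.133, 0.007, 1.877]
force: [-0.5, -0.2, -1.2]
gripper_width: 24.7
```

{"op": "move_arm", "data": {
  "motion": [0, 0, 0, 0, 0, 0, 0, 0, 0, 0, 0, 0, 0, 0]
}}

```text
t: 10.1
tool_pos: [491.5, 47.0, 457.5]
tcp_rot: [3.135, 0.007, 1.878]
force: [-0.6, 0.2, -0.4]
gripper_width: 24.7
```

Run:
```python
from h import *
c,s=np.cos(.3002),np.sin(.3002); t=np.array([501.5-31*s,15.2+31*c])
print(env.get_obs()["tool_pos"],delta([*t,305],.3002))
m=snap("wrist","w6.png")
g=env.get_obs()["tool_pos"]
print(np.round(proj("wrist",[[*t,109],[501.5+31*s,15.2-31*c,109],[*g[:2],g[2]-155-130.4],[*g[:2],g[2]-155-20]],m),1).tolist())
```

```text
[491.51588791  47.01853601 457.5223971 ] (array([-2.4,  0.1, -2.5]), array([0.4 , 0.41, 0.38]))
[[321.0, 216.3], [320.7, 274.3], [320.7, 234.4], [320.7, 304.2]]
```

View pics/w6.png

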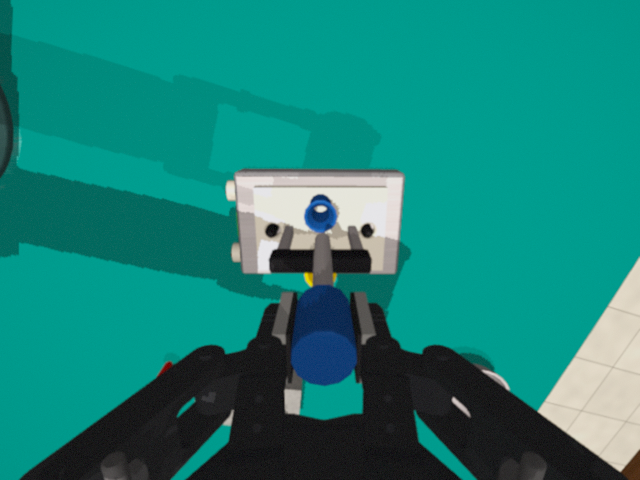

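The tube mouth is at (321,215) as predicted and the rod tip is at about (322,236), within 1–2 px of prediction. I'll lower it into the flare.

{"op": "move_arm", "data": {
  "motion": [-2.4, 0.3, 10, 0.4, 0.4, 0.4, 0, -2.4, 0.3, 25, 0.4, 0.4, 0.4, 0, -2.4, 0.3, 40, 0.4, 0.4, 0.4, 0, -2.4, 0.3, 52, 0.4, 0.4, 0.4, 0, -2.4, 0.3, 60, 0.4, 0.4, 0.4, 0, -2.4, 0.3, 68, 0.4, 0.4, 0.4, 0, -2.4, 0.3, 74, 0.4, 0.4, 0.4, 0, -2.4, 0.3, 80, 0.4, 0.4, 0.4, 0]
}}

```text
t: 10.95
tool_pos: [493.5, 44.0, 377.6]
tcp_rot: [3.141, 0.0, 1.87]
force: [0.0, -0.0, -0.9]
gripper_width: 24.8
```

Run:
```python
from h import *
c,s=np.cos(.3002),np.sin(.3002); t=np.array([501.5-31*s,15.2+31*c])
o=env.get_obs();print(o["tool_pos"],o["force"],o["wrist_torque"],delta([*t,184.5],.3002))
```

```text
[493.49024019  44.01433333 377.63437285] [ 0.03230555 -0.01414316 -0.93831489] [-0.02536442  0.0017432   0.02928859] (array([ 1.1, -0.9, 38.1]), array([ 0.05,  0.03, -0.07]))
```

{"op": "move_arm", "data": {
  "motion": [0.7, -0.5, 7, 0, 0, 0, 0, 0.7, -0.5, 14, 0, 0, 0, 0, 0.7, -0.5, 20, 0, 0, 0, 0, 0.7, -0.5, 26, 0, 0, 0, 0, 0.7, -0.5, 31, 0, 0, 0, 0, 0.7, -0.5, 34, 0, 0, 0, 0, 0.7, -0.5, 36, 0, 0, 0, 0, 0.7, -0.5, 37, 0, 0, 0, 0]
}}

```text
t: 11.75
tool_pos: [492.9, 44.5, 340.5]
tcp_rot: [3.141, 0.0, 1.87]
force: [0.5, -0.2, -0.6]
gripper_width: 25.0
```

{"op": "move_arm", "data": {
  "motion": [0, 0, 0.5, 0, 0, 0, 0, 0, 0, 1.2, 0, 0, 0, 0, 0, 0, 1.8, 0, 0, 0, 0, 0, 0, 2.2, 0, 0, 0, 0]
}}

```text
t: 12.15
tool_pos: [493.1, 44.5, 339.3]
tcp_rot: [3.14, 0.001, 1.87]
force: [-1.4, -0.6, 6.3]
gripper_width: 24.5
```

The rod bottomed at the predicted height. Releasing it and going for yellow.

{"op": "move_arm", "data": {
  "motion": [0, 0, 0, 0, 0, 0, 0.65, 0, 0, 0, 0, 0, 0, 0.65, 0, 0, 0, 0, 0, 0, 0.65, 0, 0, -10, 0, 0, 0, 0.65, 0, 0, -40, 0, 0, 0, 0.65, 0, 0, -60, 0, 0, 0, 0.65, 0, 0, -60, 0, 0, 0, 0.65]
}}

```text
t: 12.85
tool_pos: [494.3, 44.6, 403.6]
tcp_rot: [3.133, 0.003, 1.87]
force: [1.0, 1.0, 0.4]
gripper_width: 55.9
```

Run:
```python
from h import *
print(delta([521.3,-261.7,240],.3002))
```

```text
(array([-300.6,  -64.5,    8.8]), array([ 0.52,  0.16, -0.07]))
```

{"op": "move_arm", "data": {
  "motion": [-300, -64, 5, 0.4, 0, 0, 0.65, -300, -64, 5, 0.4, 0, 0, 0.65, -300, -64, 5, 0.4, 0, 0, 0.65, -300, -64, 5, 0.4, 0, 0, 0.65, -300, -64, 5, 0.4, 0, 0, 0.65, -300, -64, 5, 0.4, 0, 0, 0.65, -300, -64, 5, 0.4, 0, 0, 0.65, -300, -64, 5, 0.4, 0, 0, 0.65]
}}

```text
t: 13.65
tool_pos: [521.2, -262.4, 397.7]
tcp_rot: [3.141, 0.001, 1.867]
force: [-0.2, -0.0, 0.8]
gripper_width: 55.4
```

Run:
```python
from h import *
print(delta([521.3,-261.7,140],.3002))
im=env.capture("wrist"); hsv=cv2.cvtColor(im,cv2.COLOR_RGB2HSV); m=model("wrist")
y=cv2.inRange(hsv,(24,190,215),(36,255,255)); n,l,s,c=cv2.connectedComponentsWithStats(y)
print(s[1:][s[1:,4]>100],c[1:][s[1:,4]>100],proj("wrist",[[521.3,-261.7,160]],m))
```

```text
(array([  0.8,   0.2, 102.7]), array([ 0.05,  0.07, -0.25]))
[[305 240  37  32 845]] [[321.75147929 254.34201183]] [[322.80866415 258.64065225]]
```

{"op": "move_arm", "data": {
  "motion": [1, 0.2, 40, 0, 0, -0.2, 0.65, 1, 0.2, 80, 0, 0, -0.2, 0.65, 1, 0.2, 100, 0, 0, -0.2, 0.65, 1, 0.2, 103, 0, 0, -0.2, 0.65, 1, 0.2, 103, 0, 0, -0.2, 0, 1, 0.2, 103, 0, 0, -0.2, 0, 1, 0.2, 103, 0, 0, -0.2, 0, 1, 0.2, 103, 0, 0, -0.2, 0],
  "newtons": 50
}}

```text
t: 14.5
tool_pos: [522.0, -260.3, 296.9]
tcp_rot: [3.138, 0.003, 1.872]
force: [0.1, -0.4, 3.1]
gripper_width: 24.6
```

{"op": "move_arm", "data": {
  "motion": [0, 0, 0, 0, 0, 0, 0, 0, 0, -20, 0, 0, 0, 0, 0, 0, -50, 0, 0, 0, 0, 0, 0, -90, 0, 0, 0, 0, 0, 0, -130, 0, 0, 0, 0, 0, 0, -170, 0, 0, 0, 0, 0, 0, -200, 0, 0, 0, 0, 0, 0, -215, 0, 0, 0, 0]
}}

```text
t: 15.3
tool_pos: [521.2, -260.2, 516.2]
tcp_rot: [3.134, 0.008, 1.871]
force: [0.7, -0.8, -1.2]
gripper_width: 24.7
```

Run:
```python
from h import *
c,s=np.cos(.3002),np.sin(.3002)
print(delta([501.5+31*s,15.2-31*c,350],.3002))
```

```text
(array([237.9,  62.6,   9.9]), array([0.45, 0.43, 0.03]))
```

{"op": "move_arm", "data": {
  "motion": [40, 10, 8, 0, 0, 0, 0, 84, 22, 12, 0.2, 0.2, 0, 0, 128, 34, 12, 0.4, 0.4, 0, 0, 172, 46, 12, 0.4, 0.4, 0, 0, 210, 56, 20, 0.4, 0.4, 0, 0, 232, 61, 30, 0.4, 0.4, 0, 0, 238, 63, 45, 0.4, 0.4, 0, 0, 238, 63, 55, 0.4, 0.4, 0, 0]
}}

```text
t: 16.1
tool_pos: [511.0, -13.8, 457.6]
tcp_rot: [-3.14, -0.0, 1.873]
force: [-0.6, 0.4, -0.8]
gripper_width: 24.6
```

{"op": "move_arm", "data": {
  "motion": [0, 0, 0, 0, 0, 0, 0, 0, 0, 0, 0, 0, 0, 0]
}}

```text
t: 16.3
tool_pos: [511.0, -14.9, 456.4]
tcp_rot: [-3.138, -0.0, 1.872]
force: [0.4, -0.5, -0.2]
gripper_width: 24.6
```

Run:
```python
from h import *
c,s=np.cos(.3002),np.sin(.3002); t=np.array([501.5+31*s,15.2-31*c])
g=env.get_obs()["tool_pos"];print(g,delta([*t,185.9],.3002))
m=snap("wrist","w7.png")
print(np.round(proj("wrist",[[*t,109],[*g[:2],g[2]-155-131.9]],m),1).tolist())
```

```text
[510.97587681 -14.86697522 456.4347149 ] (array([  0.5,   0.3, 115.5]), array([-0.22, -0.03,  0.05]))
[[324.5, 216.4], [324.7, 235.8]]
```

View pics/w7.png

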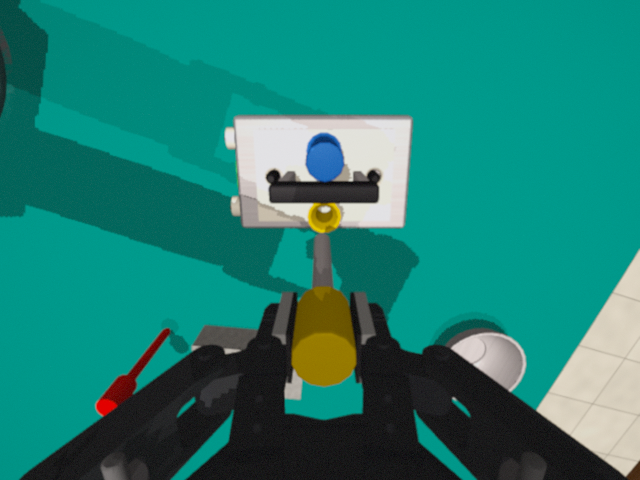

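The blue rod is home in the blue tube, its head at (324,155). The yellow mouth is at (324,215) and the rod tip about (321,237), roughly 2–3 mm to the left because of a slight tilt. I'll shift +2 mm in tool y and lower it.

{"op": "move_arm", "data": {
  "motion": [0.5, 2.3, 10, 0, 0, 0, 0, 0.5, 2.3, 25, 0, 0, 0, 0, 0.5, 2.3, 40, 0, 0, 0, 0, 0.5, 2.3, 50, 0, 0, 0, 0, 0.5, 2.3, 58, 0, 0, 0, 0, 0.5, 2.3, 66, 0, 0, 0, 0, 0.5, 2.3, 72, 0, 0, 0, 0, 0.5, 2.3, 78, 0, 0, 0, 0]
}}

```text
t: 17.15
tool_pos: [513.2, -13.8, 379.0]
tcp_rot: [-3.14, 0.0, 1.872]
force: [0.6, -0.2, 0.0]
gripper_width: 25.0
```

Run:
```python
from h import *
c,s=np.cos(.3002),np.sin(.3002); t=np.array([501.5+31*s,15.2-31*c])
o=env.get_obs();print(o["tool_pos"],o["force"],o["wrist_torque"],delta([*t,185.9],.3002))
```

```text
[513.20182531 -13.75463927 379.03742753] [ 0.60672349 -0.24482706  0.03493018] [ 0.03651045 -0.03666253  0.01929177] (array([ 0.1, -2.5, 38.1]), array([-0.11,  0.01,  0.04]))
```

{"op": "move_arm", "data": {
  "motion": [0, 0, 6, 0, 0, 0, 0, 0, -0.3, 12, 0, 0, 0, 0, 0, -0.6, 18, 0, 0, 0, 0, 0, -0.9, 24, 0, 0, 0, 0, 0, -1.2, 29, 0, 0, 0, 0, 0, -1.2, 33, 0, 0, 0, 0, 0, -1.2, 35, 0, 0, 0, 0, 0, -1.2, 36.5, 0, 0, 0, 0]
}}

```text
t: 17.95
tool_pos: [512.0, -14.1, 342.3]
tcp_rot: [-3.14, 0.0, 1.872]
force: [-0.6, 0.2, -1.5]
gripper_width: 24.5
```

{"op": "move_arm", "data": {
  "motion": [0, 0, 0.6, 0, 0, 0, 0, 0, 0, 1.2, 0, 0, 0, 0, 0, 0, 1.8, 0, 0, 0, 0, 0, 0, 2.4, 0, 0, 0, 0]
}}

```text
t: 18.35
tool_pos: [512.3, -14.2, 340.9]
tcp_rot: [-3.14, 0.001, 1.872]
force: [-1.2, -0.9, 5.8]
gripper_width: 24.7
```

Contact came at 340.9, and 340.9 was expected. Release and retreat.

{"op": "move_arm", "data": {
  "motion": [0, 0, 0, 0, 0, 0, 0.65, 0, 0, 0, 0, 0, 0, 0.65, 0, 0, 0, 0, 0, 0, 0.65, 0, 0, -10, 0, 0, 0, 0.65, 0, 0, -40, 0, 0, 0, 0.65, 0, 0, -80, 0, 0, 0, 0.65, -20, 0, -120, 0, 0, 0, 0.65, -60, 0, -130, 0, 0, 0, 0.65]
}}

```text
t: 19.15
tool_pos: [531.0, -70.4, 478.0]
tcp_rot: [3.133, 0.004, 1.875]
force: [1.9, -0.6, 0.8]
gripper_width: 55.4
```

{"op": "move_arm", "data": {
  "motion": [-30, 0, 0, 0, 0, 0, 0.65, -60, 0, 0, 0, 0, 0, 0.65, -60, 0, 0, 0, 0, 0, 0.65, -60, 0, 0, 0, 0, 0, 0.65]
}}

```text
t: 19.55
tool_pos: [548.9, -128.1, 478.5]
tcp_rot: [3.133, 0.004, 1.874]
force: [-0.1, 0.4, -0.4]
gripper_width: 55.3
```

Run:
```python
from h import *
m=snap("scene","s9.png",(200,160,400,310),4)
w=snap("wrist","w9.png")
c,s=np.cos(.3002),np.sin(.3002); f=lambda x,y,z:[501.5+c*x-s*y,15.2+s*x+c*y,z]
P=[f(0,31,204),f(0,-31,204),f(0,31,164),f(0,-31,164),f(45,0,158),f(-45,0,158)]
print("scene crop",np.round((proj("scene",P,m)-[200,160])*4).tolist())
```

```text
scene crop [[413.0, 177.0], [392.0, 216.0], [415.0, 218.0], [394.0, 259.0], [458.0, 251.0], [352.0, 237.0]]
```

View pics/s9.png

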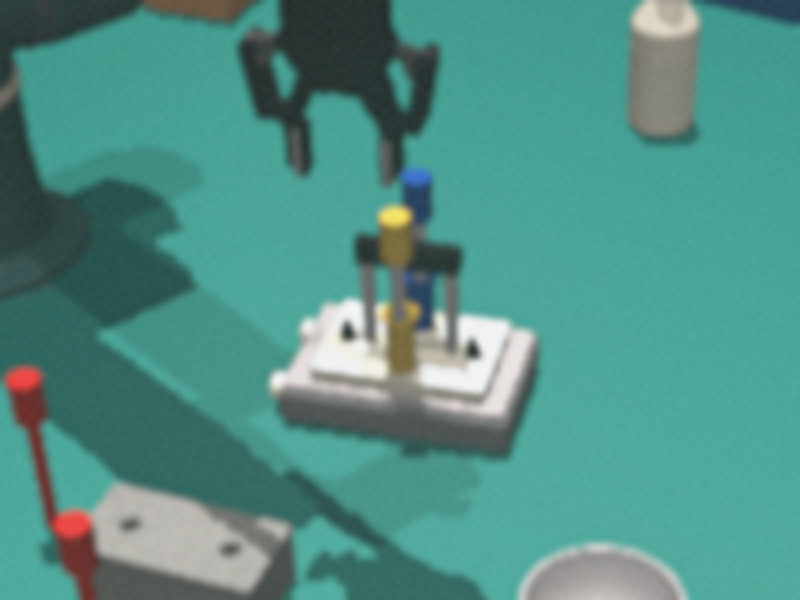

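The carrier is flush with both pegs through its holes. The blue head top is at (416,177) and the yellow at (396,216), matching the predicted (413,177) and (392,216) for fully seated rods. The bystanders are undisturbed and the gripper is clear, so I'm handing in.

```bash
python3 -c "
from plant import env
print(env.sign_off())"
```

```text
the job is handed in; nothing more can be done
None
```

The carrier is docked on the washer base, and both rods are in their matching tubes, tip down. I handed the job in at about 19.7 s of the 67 s allowed.

- **Carrier:** It touched down gently on the deck at the expected height (303.8 mm against 303.8 mm). The last pictures show it flat, with both pegs up through its holes.
- **Rods:** Both met the tube floor at the height expected for full depth (blue 339.3 mm against 339.5 mm, yellow 340.9 mm against 340.9 mm). In the final scene picture, both head tops are within about 1 px of where fully seated rods should appear. The yellow rod hung slightly tilted in the gripper before it went in, so I shifted it 2 mm to compensate.
- **Forces:** The highest reading was about 13 N, when the carrier touched down. I only read forces at the end of each move call.
- **Bystanders:** The arm never went near the bottle, bowl or beaker. The bottle and bowl look undisturbed in the final picture; I did not look at the beaker again.

One check disagreed: right after docking, a wrist picture taken while the arm was still settling put the carrier about 4 mm off along its length. I put that down to arm motion, because both rods then went in without resistance.

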